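File the burr off a steel specimen plate

TASK

Take the flat file (not the round one) from its rest and file the top edge of the steel plate in the jig with at least two strokes straight away from you, blade level: set it down with the tip about 2 cm past the edge, push until two thirds of the blade has crossed, then lift it well clear (2 cm or more) and bring it back through the air, never dragging the plate off its stop. After the last stroke lift off and lay the flat file back in its place on the rest, leaving the round file and the glass dish alone.

Things in the scene. Friction and masses are not known exactly. Their poses are not given: they have to be found in the camera images.
- flat_grip (a point): Flat file, where to grip it: mid-height, mid-width, front part of its wooden handle. x runs along the file to the tip (away from the robot), z up. Handle 24 wide, 20 high, from 75 mm behind this point to 20 ahead; flat steel blade 140 long, 18 wide, 5 thick, from 28 to 168 mm ahead, underside 2.5 mm below this point. 0.14 kg, balanced 60 mm ahead. Lies level across the rest's bars.
- flat_tip (a point): Middle of the lower face of the flat file's blade at its very tip, 168 mm ahead of and 2.5 mm below the grip point; same axes.
- round_grip (a point): Round (rat-tail) file, not wanted: same handle, grip point and axes, but a thin round blade 5 mm in diameter. Lies parallel to the flat file on the same rest, 100 mm away, on either side. Leave it there.
- rest: Fixed wooden file rest 230 (x) by 170 (y); origin at the centre of its underside, x towards the files' tips. Floor 8 thick; two bars along y, 18 wide, at x = -95 (28 high) and x = +95 (35.5 high). A file's grip point lies at x = -35, y = +50 or -50, 38 mm up.
- edge (a point): Middle of the top of the steel plate to file, 101 mm above the bench; x is the forward stroke (away from the robot, within 15 deg), z up. Plate upright, 70 along y, 12 thick, in a fixed wooden jig 100 (x) by 110, at most 75 high (the stop). It sits on a rubber cushion that gives up to 7 mm downward, 0.8 N per mm after a first 0.6 N: press about 4 mm. This point stays fixed.
- plate (a joint): How far (m) the plate has slid back (towards -x of the edge) from the wooden stop on its far side: 0 = against the stop, at most 0.025. Forward strokes push it onto the stop; otherwise only 0.5 N of friction holds it, so a file dragged back pulls it away.
- petri: Shallow glass dish 90 mm in diameter, 16 high, loose on the bench; origin at the centre of its underside. A bystander.
Not all that is in view belongs to the job. Leave any yellow look-alike of the part that bears flat_grip alone.

How it is judged:
On the way, in this order (a step that is already met when the one before it is completed fails the run):
1. first stroke begun: blade down on the plate's top edge near the tip, flat and square (contact force between flat_file and plate above 0.4 N and x of flat_tip in the frame of edge between 0.003 and 0.05 m and angle between flat_grip's own z axis and vertical below 0.26 rad and angle between the x axis of flat_grip and the x axis of edge, either way round below 0.3 rad), for 0.05 s.
2. first stroke: blade still rubbing on the edge half-way (contact force between flat_file and plate above 0.4 N and x of flat_tip in the frame of edge between 0.05 and 0.078 m and angle between flat_grip's own z axis and vertical below 0.26 rad and angle between the x axis of flat_grip and the x axis of edge, either way round below 0.3 rad).
3. first stroke ended: blade on the edge more than half its length from the tip (contact force between flat_file and plate above 0.4 N and x of flat_tip in the frame of edge above 0.078 m and angle between flat_grip's own z axis and vertical below 0.26 rad and angle between the x axis of flat_grip and the x axis of edge, either way round below 0.3 rad).
4. file lifted clear of the plate after the first stroke, still forward (contact force between flat_file and plate below 0.05 N and z of flat_tip in the frame of edge above 0.008 m and x of flat_tip in the frame of edge above 0.06 m), for 0.05 s.
5. file brought back through the air (contact force between flat_file and plate below 0.05 N and z of flat_tip in the frame of edge above 0.006 m and x of flat_tip in the frame of edge below 0.05 m).
6. second stroke begun: blade down on the plate's top edge near the tip, flat and square (all of step 1), for 0.05 s.
7. second stroke: blade still rubbing on the edge half-way (all of step 2).
8. second stroke ended: blade on the edge more than half its length from the tip (all of step 3).
9. file lifted clear of the plate after the second stroke, still forward (all of step 4), for 0.05 s.
At the end, for the whole second after the job is handed in: The flat file lies released and still, level on both bars of the rest, within 25 mm and about 11 degrees of where it lay at first; the plate is within 8 mm of its stop (distance of flat_grip from where it was at the start of the episode below 0.025 m and angle between flat_grip's own z axis and vertical below 0.12 rad and angle between the x axis of flat_grip and the x axis of rest, either way round below 0.2 rad and linear speed of flat_file below 0.02 m/s and value of joint plate below 0.008 m); the robot touches nothing.
It fails at once if the plate is dragged 8 mm or more back from its stop (file dragged on the return) (value of joint plate above 0.008 m).
It fails at once if the round file is shifted more than 25 mm (distance of round_grip from where it was at the start of the episode above 0.025 m).
It fails at once if the glass dish is shifted more than 30 mm (distance of petri from where it was at the start of the episode above 0.03 m).
It also fails if it takes over 54 s, if anything falls off the work surface, if the arm or the gripper's body presses on something with over 40 N, if the wrist force passes 120 N, or if a joint passes its speed limit or range.

ROBOT

A 6-joint arm with a two-finger parallel gripper is mounted at the origin on the work surface. World frame = base frame: x ahead of the robot, y to its left, z up, the work surface at z = 0. Lengths are in m, angles in rad, forces in N, time in s.
With the tool pointing down it reaches from about 0.25 to 0.725 m from the base axis. Payload 4 kg.
Tool frame: the origin (TCP) lies on the front face of the gripper's body, between the roots of the fingers; the fingertips stand 73 mm ahead of it and the grasp point (between the pads) lies 54 mm ahead of it; z points along the fingers, y is the line along which they close (so a half turn about z gives the same grasp; the last joint's range is limited). The gripper opens to 85 mm and grips with 20 to 120 N. Pads are 22 mm wide; open, the fingers measure 114 mm over their backs; the gripper's body (76 mm by 85 mm) begins 54 mm behind the grasp point. The pads swing forward as they close: fully open they stand 13 mm farther back than shut.
Start: joints at [1.323, 0.241, 0.005, 1.335, 0, 1.571], TCP at [0.123, 0.485, 0.304] pointing down, gripper open.
Joint ranges: [-2.72, 2.72], [-1.05, 1.87], [-1.09, 1.28], [-1.99, 2.15], [-1.42, 1.44], [-3.14, 3.14]. Speed limits (rad/s): [2.79, 2.79, 3.14, 3.14, 3.14, 3.14].

INTERFACE

Orientations are given as a unit quaternion [x, y, z, w].
In Python, from workcell import bot gives the robot as it stands. The module is installed in compiled form; this text tells all that it offers.
- The arm moves only by the tool step_arm, never from a script. Its argument "rows" is a list of rows, each a list of 2 entries, a list of its own where there are three numbers: the shift along the tool's x, y, z in mm, then the turn about the tool's z in degrees. A call has 1 to 12 rows; each row is the pose to reach, as a shift and turn from the pose commanded when the call began, along the tool's axes at that moment; what a row does not reach only later rows make up. A row lasts 1/8 s, in which the tool goes at most 62.5 mm and 10.7 degrees, less where a joint would pass 70% of its speed; a pose out of reach is approached as far as the arm can. A call with a gripper value outside its range is refused whole. "claw" is the gripper's target within -1 to 1 (shut at 1, half-way at 0, fully open at -1), set as the call begins (left out, the last holds). The fingers move at their own pace and stop on an object; the grip force is fixed at half the most. Time passes only in rows, so rows that repeat a pose let the fingers close. It gives the time, the measured TCP pose, the force, the opening and the grip force at its end, in the units of the state.
- bot.get_obs(): the state, without advancing time (a new reading comes with each control period).
- bot.camera(name): name is "scene" or "top"; returns (picture, depth): 420x560x3 uint8, red, green, blue; 420x560 float32, m along the optical axis (not along the pixel's ray), 0 where there is no reading.
- bot.camera_params(name): a dict with "fx", "fy", "cx", "cy" (pixels), "pose" (4x4, takes a point from camera to world coordinates). Camera axes: x right, y up, looking along -z (the intrinsics and any distortion apply to the point x, -y, -z); pixel columns grow to the right and rows downward; lengths in m; the calibration is good to about 2 mm. A picture is of the moment at which its call begins. camera_params takes no time and is no camera call.
- bot.job_done(): hands the job in; it is judged then, once.
Trained networks look in the newest picture that a camera, given by its name, has taken for a name from the list of things; names that differ only in an ending like _2 or _b are one class to them, and where a whole thing is asked for, a point or a joint stands for the part that bears it (a point fixed in the world has none). Each returns a list of dicts, best first, with "score" (0 to 1); they miss things now and then, are a little off and sometimes report something else, mostly with a low value. They report only what shows in the picture. A call takes as long as a camera call. They do not tell look-alikes from the thing itself.
- bot.trace(target, camera): "pixels" (420x560 bool, what is visible of it) and "uv" ([column, row] in pixels, amid what is visible of it).
The state is a dict: "clock": time; "joint_pos": joint angles; "joint_vel": joint speeds; "tau": joint torques, N m; "eef_pos": TCP position; "tool_rot": TCP orientation; "ft_force": force on the tool from outside, world axes, zero at the start; "ft_torque": the same for the moment, N m; "grip_width": finger opening in m; "grasp_force": force on a finger pad.
Only numpy, scipy, OpenCV 4.12 (cv2) and the standard library are available. Lean on these libraries where they do the work, as an engineer would, in place of code of your own. Each camera call takes 0.05 s, during which the arm holds its last target. There are 200 camera calls.

## Working session

There is one attempt and no reset: what is moved stays moved. The work goes in short steps, Python scripts to look and compute and a tool call to move; the robot and the scene stay as the last step left them, time stands still between calls to the robot, and variables do not carry over. Pictures are saved under pics/ and viewed, at most 10 in all, crops included, and the job is handed in when it is done.

Besides the shell and the picture viewer there is one more tool, called after "Call:" by a JSON object that holds its "api" and its "payload", one argument or row to a line. step_arm: Moves the arm, as the interface text tells. Its arguments: {"type":"object","properties":{"rows":{"type":"array"},"claw":{"type":"number"}},"required":["rows"]}

```bash
mkdir -p pics
cat > h.py <<'E'
from workcell import bot
import numpy as np, cv2
def cloud(cam):
    rgb,d=bot.camera(cam); p=bot.camera_params(cam)
    v,u=np.mgrid[0:420,0:560]
    P=np.stack([(u-p['cx'])/p['fx']*d,-(v-p['cy'])/p['fy']*d,-d],-1)
    W=P@p['pose'][:3,:3].T+p['pose'][:3,3]
    W[d==0]=np.nan
    return rgb,d,W
E
python3 - <<'E'
from h import *
o=bot.get_obs();print(o['clock'],o['eef_pos'],o['tool_rot'],o['grip_width'])
for c in ['top','scene']:
    rgb,d,W=cloud(c); p=bot.camera_params(c); print(c,{k:(np.round(v,3).tolist()) for k,v in p.items()})
    cv2.imwrite(f'pics/{c}0.png',rgb[...,::-1]); np.save(f'{c}W.npy',W)
    for t in ['flat_grip','round_grip','plate','rest','petri']:
        for r in bot.trace(t,c):
            m=r['pixels']; q=W[m]; q=q[~np.isnan(q[:,0])]
            if len(q)<3: continue
            (cc,s,a)=cv2.minAreaRect(q[:,:2].astype(np.float32)*1000)
            print(t,round(r['score'],2),np.round(r['uv']),len(q),'med',np.round(np.median(q,0),3),'rect',np.round(cc),np.round(s),round(a,1),'z',np.round(np.percentile(q[:,2],[2,98]),3))
E
```

```text
0.0 [0.12250309 0.48427503 0.30301856] [ 1.23572479e-01  9.92335014e-01 -1.02086124e-03 -1.39861575e-04] 0.08561819039910439
top {'fx': 391.003, 'fy': 391.003, 'cx': 279.503, 'cy': 203.276, 'pose': [[-0.029, 0.987, -0.161, 0.358], [-0.999, -0.026, 0.022, -0.128], [0.017, 0.161, 0.987, 1.193], [0.0, 0.0, 0.0, 1.0]]}
flat_grip 0.98 [167. 269.] 628 med [0.354 0.179 0.012] rect [365. 190.] [243.  29.] 43.8 z [-0.001  0.027]
flat_grip 0.97 [312. 195.] 588 med [ 0.573 -0.253  0.042] rect [ 598. -255.] [241.  32.] 10.9 z [0.006 0.051]
flat_grip 0.94 [310. 289.] 530 med [ 0.296 -0.238  0.013] rect [ 285. -232.] [ 24. 238.] 63.5 z [0.003 0.026]
flat_grip 0.71 [419. 293.] 518 med [ 0.275 -0.56   0.014] rect [ 276. -545.] [245.  24.] 79.5 z [0.003 0.027]
round_grip 0.81 [283. 213.] 264 med [ 0.509 -0.166  0.047] rect [ 509. -168.] [100.  28.] 12.0 z [0.015 0.052]
round_grip 0.21 [314. 189.] 562 med [ 0.583 -0.252  0.043] rect [ 598. -254.] [241.  30.] 10.9 z [0.008 0.051]
plate 0.67 [142. 173.] 218 med [0.633 0.23  0.096] rect [643. 250.] [113.  20.] 72.3 z [0.04  0.104]
rest 0.65 [292. 190.] 3
[... 745 characters left out ...]
319 -0.244  0.014] rect [ 286. -233.] [ 27. 246.] 66.7 z [0.002 0.027]
round_grip 0.76 [268. 221.] 249 med [ 0.531 -0.161  0.045] rect [ 551. -154.] [289.  28.] 12.3 z [0.008 0.052]
plate 0.54 [398. 233.] 217 med [0.64  0.232 0.092] rect [637. 232.] [70. 19.] 78.7 z [0.073 0.105]
plate 0.26 [238. 238.] 385 med [ 0.593 -0.248  0.042] rect [ 601. -245.] [240.  31.] 11.4 z [0.009 0.052]
rest 0.63 [257. 247.] 2488 med [ 0.598 -0.197  0.009] rect [ 578. -201.] [269. 173.] 11.3 z [0.002 0.039]
petri 0.85 [323. 294.] 651 med [ 0.792 -0.008  0.008] rect [795.  -7.] [95. 95.] 6.1 z [-0.001  0.018]
petri 0.51 [267. 221.] 172 med [ 0.523 -0.164  0.047] rect [ 516. -163.] [105.  30.] 5.4 z [0.034 0.052]
```

View pics/top0.png

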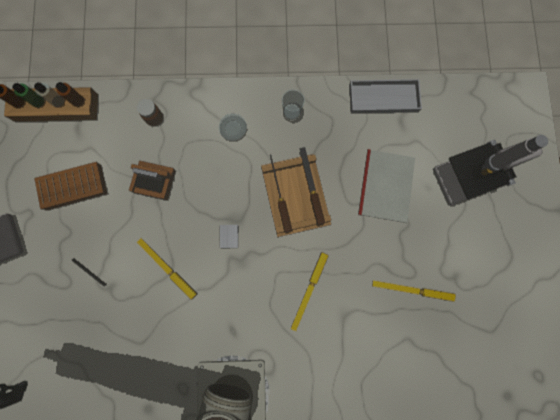

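View pics/scene0.png

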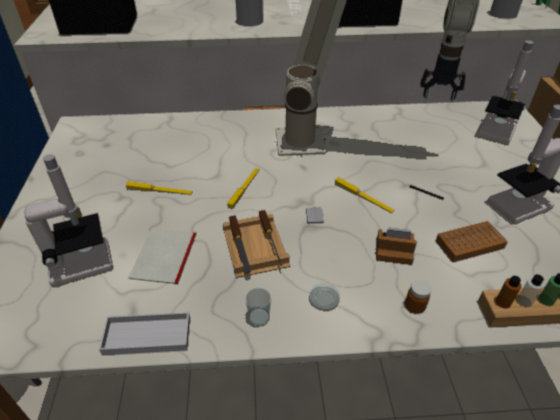

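Run:
```python
import numpy as np,cv2
for c in ['top','scene']:
    W=np.load(f'{c}W.npy'); 
    def reg(x0,x1,y0,y1,z0,z1):
        m=(W[...,0]>x0)&(W[...,0]<x1)&(W[...,1]>y0)&(W[...,1]<y1)&(W[...,2]>z0)&(W[...,2]<z1)
        return W[m]
    def rect(n,q):
        cc,s,a=cv2.minAreaRect(q[:,:2].astype(np.float32)*1000); print(c,n,len(q),np.round(cc,1),np.round(s,1),round(a,1),'z',np.round(np.percentile(q[:,2],[5,50,95]),4), 'mean',np.round(q.mean(0),4))
    rect('platetop',reg(.56,.72,.15,.31,.094,.115))
    rect('jig',reg(.52,.76,.12,.34,.06,.085))
    q=reg(.45,.75,-.32,-.2,.040,.056);rect('flathandle',q)
    q=reg(.45,.62,-.2,-.1,.040,.056);rect('roundhandle',q)
    q=reg(.58,.75,-.30,-.18,.0385,.0455);rect('blade',q)
    rect('rest floor',reg(.42,.75,-.35,-.05,.005,.06))
```

```text
top platetop 114 [635.5 230.9] [71.2 12.9] 75.8 z [0.0964 0.1007 0.1043] mean [0.6354 0.23   0.1005]
top jig 198 [642.9 228.1] [109.4  28.1] 75.4 z [0.0634 0.0746 0.0795] mean [0.6446 0.2214 0.0738]
top flathandle 404 [ 598.3 -250.4] [242.7  23.6] 11.2 z [0.0405 0.0453 0.0506] mean [ 0.5689 -0.2558  0.0454]
top roundhandle 279 [ 533.6 -161.3] [151.5  24.1] 11.5 z [0.0421 0.0472 0.0508] mean [ 0.5104 -0.166   0.047 ]
top blade 210 [ 650.2 -243. ] [129.1  80.3] 37.6 z [0.0387 0.0407 0.0435] mean [ 0.6481 -0.2392  0.0408]
top rest floor 3858 [ 583.1 -203. ] [325.3 289.7] 0.3 z [0.0056 0.0101 0.0481] mean [ 0.5756 -0.204   0.02  ]
scene platetop 107 [636.3 232.4] [68.8 19.3] 80.1 z [0.0947 0.1004 0.1044] mean [0.6383 0.233  0.1001]
scene jig 313 [647.3 229.3] [108.7  27.2] 76.1 z [0.0623 0.0739 0.0827] mean [0.6501 0.2279 0.0729]
scene flathandle 296 [ 601.4 -248.1] [244.2  24.5] 11.4 z [0.0404 0.0446 0.0507] mean [ 0.5842 -0.2522  0.045 ]
scene roundhandle 172 [ 536.2 -159.7] [153.3  24.2] 12.0 z [0.0419 0.0467 0.0512] mean [ 0.5162 -0.1644  0.0468]
scene blade 178 [ 650.4 -240.6] [141.3  60.8] 28.6 z [0.0388 0.0408 0.0442] mean [ 0.6536 -0.2375  0.0411]
scene rest floor 2906 [ 585.4 -198.2] [290.6 330.4] 89.5 z [0.0057 0.0113 0.0477] mean [ 0.5906 -0.2016  0.0207]
```

The top view shows the rest at (296,195). The flat file is its right-hand one (wide blade, 312,190) and the round file is at (280,205). The jig and plate are at (152,180) and the dish at (232,128). The yellow files are decoys. The scene view agrees.

From these:
- Flat grip is about (0.554, -0.258), file axis 11.3°.
- Edge is about (0.636, 0.231), axis -14.2°.

Call:
{"api": "step_arm", "payload": {
  "rows": [
    [[-42,-43,4],-2],
    [[-84,-86,8],-4],
    [[-126,-129,12],-6],
    [[-168,-172,16],-8],
    [[-210,-215,20],-10],
    [[-252,-258,24],-12],
    [[-294,-301,28],-14],
    [[-336,-344,32],-16],
    [[-378,-387,36],-18],
    [[-420,-430,40],-20],
    [[-462,-473,44],-22],
    [[-504,-516,48],-24]
  ],
  "claw": -1
}}

```text
clock: 2.1
eef_pos: [0.4855, -0.1412, 0.256]
tool_rot: [-0.086, 0.996, -0.0, 0.0]
ft_force: [0.4, 0.1, 0.2]
grip_width: 0.0852
grasp_force: 0.0
```

```bash
cat >> h.py <<'E'
from scipy.spatial.transform import Rotation as R
def go(xyz,yaw):  # grasp-point target, file axis yaw deg (tool x = opposite of file axis)
    o=bot.get_obs(); M=R.from_quat(o['tool_rot']).as_matrix()
    g=np.array(o['eef_pos'])+M[:,2]*.054
    s=M.T@(np.array(xyz)-g)*1000
    cur=np.degrees(np.arctan2(-M[1,0],-M[0,0])); t=-((yaw-cur+180)%360-180)
    print('t',round(o['clock'],2),'grasp',np.round(g,4),'yaw',round(cur,2),'tilt',np.round(M[:,2],3),'q',np.round(o['joint_pos'],2))
    print('shift',np.round(s,1),'turn',round(t,2),'F',np.round(o['ft_force'],2),'w',round(o['grip_width'],4),'gf',np.round(o['grasp_force'],1))
E
python3 -c "
from h import *
go([.5545,-.2584,.038],11.3)"
```

```text
t 2.1 grasp [ 0.4856 -0.1412  0.202 ] yaw 9.84 tilt [ 0.001  0.    -1.   ] q [-0.28  0.28 -0.07  1.22  0.   -0.45]
shift [ -47.7 -127.3  164. ] turn -1.46 F [0.37 0.1  0.15] w 0.0852 gf 0.0
```

Call:
{"api": "step_arm", "payload": {
  "rows": [
    [[-16,-42,20],-1.5],
    [[-32,-85,40],-1.5],
    [[-48,-127,60],-1.5],
    [[-48,-127,80],-1.5],
    [[-48,-127,90],-1.5],
    [[-48,-127,90],-1.5]
  ]
}}

```text
clock: 2.85
eef_pos: [0.553, -0.2555, 0.1652]
tool_rot: [-0.099, 0.995, 0.001, -0.001]
ft_force: [-0.1, 0.2, 0.5]
grip_width: 0.0857
grasp_force: 0.0
```

```bash
python3 -c "
from h import *
go([.5545,-.2584,.038],11.3)
rgb,d,W=cloud('top'); cv2.imwrite('pics/t1.png',cv2.resize(rgb[100:280,200:400,::-1],None,fx=3,fy=3))"
```

```text
t 2.85 grasp [ 0.5529 -0.2554  0.1112] yaw 11.33 tilt [-0.002  0.001 -1.   ] q [-0.43  0.54  0.09  1.12  0.   -0.63]
shift [-1.1 -3.3 73.2] turn 0.03 F [-0.13  0.15  0.53] w 0.0857 gf 0.0
```

View pics/t1.png

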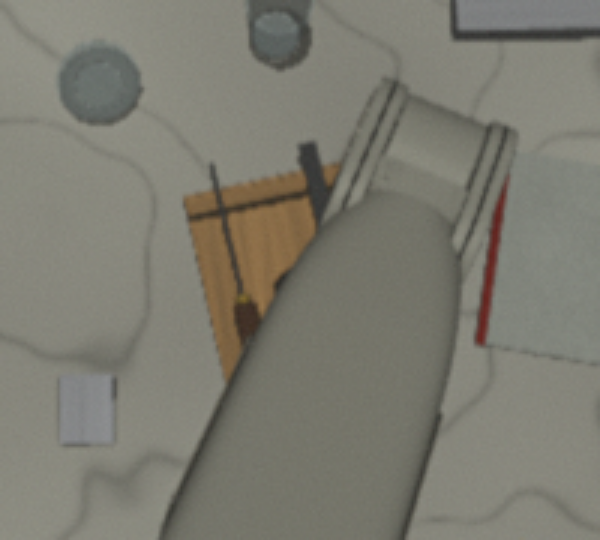

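The flat blade's tip shows clear at (310,160), left of the wrist, and the round file (240,300) is well away. I'll descend.

Call:
{"api": "step_arm", "payload": {
  "rows": [
    [[-1,-3,20],0],
    [[-1,-3,40],0],
    [[-1,-3,55],0],
    [[-1,-3,65],0],
    [[-1,-3,72],0],
    [[-1,-3,73],0],
    [[-1,-3,73],0]
  ]
}}

```text
clock: 3.78
eef_pos: [0.5554, -0.259, 0.0933]
tool_rot: [-0.098, 0.995, -0.0, 0.0]
ft_force: [-0.4, 0.2, -0.2]
grip_width: 0.0855
grasp_force: 0.0
```

```bash
python3 -c "
from h import *
go([.5545,-.2584,.038],11.3)"
```

```text
t 3.77 grasp [ 0.5555 -0.259   0.0393] yaw 11.3 tilt [ 0.001 -0.    -1.   ] q [-0.44  0.62  0.01  0.96 -0.   -0.63]
shift [0.8 0.8 1.3] turn 0.0 F [-0.35  0.21 -0.21] w 0.0855 gf 0.0
```

Good. Close the fingers.

Call:
{"api": "step_arm", "payload": {
  "rows": [
    [[1,1,1],0],
    [[1,1,1],0],
    [[1,1,1],0],
    [[1,1,1],0],
    [[1,1,1],0],
    [[1,1,1],0],
    [[1,1,1],0],
    [[1,1,1],0]
  ],
  "claw": 1
}}

```text
clock: 4.78
eef_pos: [0.5542, -0.2582, 0.0923]
tool_rot: [-0.098, 0.995, -0.0, 0.0]
ft_force: [-0.0, -0.9, 3.3]
grip_width: 0.0233
grasp_force: 59.5
```

```bash
python3 -c "
from h import *
go([.5545,-.2584,.038],11.3)"
```

```text
t 4.78 grasp [ 0.5542 -0.2582  0.0383] yaw 11.3 tilt [ 0.001 -0.    -1.   ] q [-0.44  0.62  0.01  0.96 -0.   -0.63]
shift [-0.2 -0.2  0.3] turn -0.0 F [-0.03 -0.88  3.31] w 0.0233 gf 59.5
```

Call:
{"api": "step_arm", "payload": {
  "rows": [
    [[0,0,-10],0],
    [[0,0,-30],0],
    [[0,0,-60],0],
    [[0,0,-90],0],
    [[0,0,-110],0],
    [[-4,50,-120],2.5],
    [[-8,100,-120],5],
    [[-12,150,-120],7.5],
    [[-16,200,-120],10],
    [[-20,250,-120],12.5],
    [[-24,300,-120],15],
    [[-28,350,-120],17.5]
  ]
}}

```text
clock: 6.28
eef_pos: [0.512, 0.0922, 0.2118]
tool_rot: [0.055, 0.998, 0.0, -0.001]
ft_force: [1.0, -0.3, -1.2]
grip_width: 0.0232
grasp_force: 59.1
```

```bash
python3 -c "
from h import *
go([.4945,.2673,.15],-14.2)"
```

```text
t 6.28 grasp [0.5119 0.0922 0.1578] yaw -6.28 tilt [-0.001  0.    -1.   ] q [ 0.18  0.34 -0.11  1.13  0.    0.29]
shift [ 36.5 172.1   7.9] turn 7.92 F [ 1.   -0.3  -1.22] w 0.0232 gf 59.1
```

Call:
{"api": "step_arm", "payload": {
  "rows": [
    [[9,43,2],2],
    [[18,86,4],4],
    [[27,129,6],6],
    [[36,165,8],8],
    [[36,172,8],8],
    [[36,172,8],8]
  ]
}}

```text
clock: 7.02
eef_pos: [0.4953, 0.2656, 0.2036]
tool_rot: [0.123, 0.992, -0.0, -0.0]
ft_force: [-0.2, -0.1, -1.7]
grip_width: 0.0234
grasp_force: 59.2
```

Run:
```python
from h import *
go([.4945,.2673,.15],-14.2)
for c in ['top','scene']:
    rgb,d,W=cloud(c)
    # file frame coords about measured grasp
    o=bot.get_obs(); M=R.from_quat(o['tool_rot']).as_matrix(); g=o['eef_pos']+M[:,2]*.054
    a=np.radians(-14.2); ax=np.array([np.cos(a),np.sin(a)]); ay=np.array([-ax[1],ax[0]])
    D=W[...,:2]-g[:2]; X=D@ax; Y=D@ay; Z=W[...,2]
    m=(X>.03)&(X<.18)&(abs(Y)<.03)&(Z>.12)&(Z<.19)
    q=np.c_[X[m],Y[m],Z[m]]
    if len(q)>10:
        print(c,len(q),'xmax',np.round(np.percentile(q[:,0],[1,99]),4),'y fit',np.polyfit(q[:,0],q[:,1],1),'ztop fit',np.polyfit(q[:,0],q[:,2],1))
    if c=='scene': cv2.imwrite('pics/s1.png',cv2.resize(rgb[170:320,300:500,::-1],None,fx=3,fy=3))
```

```text
t 7.03 grasp [0.4953 0.2655 0.1496] yaw -14.13 tilt [-0.001 -0.001 -1.   ] q [ 0.49  0.42 -0.    1.15 -0.    0.74]
shift [ 1.2  1.6 -0.4] turn 0.07 F [-0.2  -0.12 -1.74] w 0.0234 gf 59.2
top 367 xmax [0.0317 0.165 ] y fit [-0.00060736 -0.00120819] ztop fit [0.00088612 0.15103512]
scene 196 xmax [0.0325 0.1679] y fit [4.67858823e-03 5.01315729e-05] ztop fit [0.00943776 0.15097711]
```

View pics/s1.png

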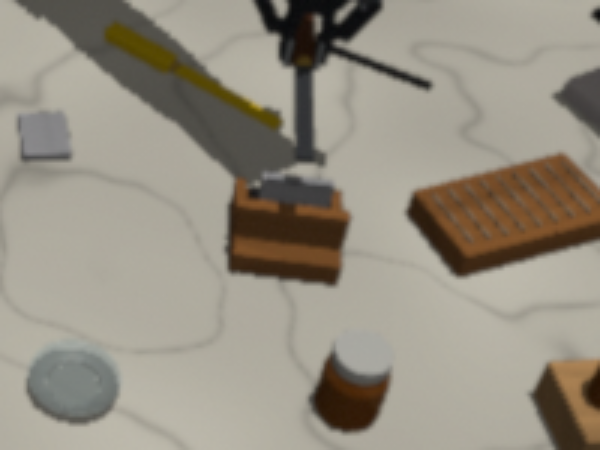

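The file (blade at 305,110, level) is held straight, with its tip (320,158) over the plate (295,188). Lower onto the edge.

Call:
{"api": "step_arm", "payload": {
  "rows": [
    [[0,1.5,20],0],
    [[0,1.5,36],0],
    [[0,1.5,44],0],
    [[0,1.5,46],0],
    [[0,1.5,48],0],
    [[0,1.5,49],0],
    [[0,1.5,50],0],
    [[0,1.5,50],0]
  ]
}}

```text
clock: 8.12
eef_pos: [0.4964, 0.267, 0.1544]
tool_rot: [0.124, 0.992, 0.0, 0.001]
ft_force: [1.2, -1.0, 0.7]
grip_width: 0.0228
grasp_force: 59.6
```

Run:
```python
from h import *
go([.4945,.2673,.0995],-14.2)
```

```text
t 8.12 grasp [0.4965 0.267  0.1004] yaw -14.21 tilt [ 0.001  0.    -1.   ] q [ 0.49  0.47 -0.07  1.03 -0.    0.74]
shift [ 2.  -0.2  0.9] turn -0.01 F [ 1.22 -0.97  0.68] w 0.0228 gf 59.6
```

Call:
{"api": "step_arm", "payload": {
  "rows": [
    [[-2,0,1],0],
    [[-8,0,1],0],
    [[-15,0,1],0],
    [[-22,0,1],0],
    [[-29,0,1],0],
    [[-36,0,1],0],
    [[-43,0,1],0],
    [[-50,0,1],0],
    [[-57,0,1],0],
    [[-64,0,1],0],
    [[-70,0,1],0],
    [[-73,0,1],0]
  ]
}}

```text
clock: 9.62
eef_pos: [0.5671, 0.249, 0.1529]
tool_rot: [0.124, 0.992, 0.0, -0.0]
ft_force: [-1.8, 0.2, 2.7]
grip_width: 0.0236
grasp_force: 59.8
```

Run:
```python
from h import *
go([.5672,.2493,.0995],-14.2)
```

```text
t 9.62 grasp [0.5671 0.249  0.0989] yaw -14.21 tilt [-0.  0. -1.] q [0.41 0.57 0.1  1.1  0.   0.66]
shift [ 0.   0.3 -0.6] turn -0.01 F [-1.81  0.19  2.73] w 0.0236 gf 59.8
```

Call:
{"api": "step_arm", "payload": {
  "rows": [
    [[-1,0,-6],0],
    [[-1,0,-18],0],
    [[-1,0,-32],0],
    [[-1,0,-38],0],
    [[-1,0,-38],0]
  ]
}}

```text
clock: 10.25
eef_pos: [0.5681, 0.249, 0.1919]
tool_rot: [0.124, 0.992, 0.0, 0.001]
ft_force: [-0.0, -1.3, -2.3]
grip_width: 0.023
grasp_force: 59.3
```

```bash
cat > chk.py <<'E'
from h import *
go([.4960,.2670,.135],-14.2)
for c in ['top','scene']:
    rgb,d,W=cloud(c)
    o=bot.get_obs(); M=R.from_quat(o['tool_rot']).as_matrix(); g=o['eef_pos']+M[:,2]*.054
    ax=-M[:2,0]; ay=np.array([-ax[1],ax[0]])
    D=W[...,:2]-g[:2]; X=D@ax; Y=D@ay; Z=W[...,2]
    m=(X>.03)&(X<.18)&(abs(Y)<.02)&(Z>g[2]-.02)&(Z<g[2]+.02)
    if m.sum()>10: print(c,m.sum(),'x',np.round(np.percentile(X[m],[1,99]),4),'y',np.polyfit(X[m],Y[m],1).round(4),'z-g',np.polyfit(X[m],Z[m]-g[2],1).round(4))
    e=np.array([.636,.2315]); a=np.radians(-14.2); D=W[...,:2]-e; X=D@[np.cos(a),np.sin(a)]; Y=D@[-np.sin(a),np.cos(a)]
    m=(abs(X)<.04)&(abs(Y)<.04)&(abs(Y)>.012)&(Z>.094)&(Z<.106)
    if m.sum()>5: print(c,'plate x',np.median(X[m]).round(4),m.sum())
E
python3 chk.py
```

```text
t 10.25 grasp [0.5682 0.249  0.1379] yaw -14.2 tilt [ 0.002  0.001 -1.   ] q [ 0.41  0.54  0.16  1.18 -0.    0.66]
shift [74.4 -0.3  2.8] turn 0.0 F [-0.04 -1.33 -2.27] w 0.023 gf 59.3
top 346 x [0.032 0.165] y [-0.0003 -0.0017] z-g [-0.0015  0.0023]
top plate x -0.0003 56
scene 220 x [0.0329 0.168 ] y [0.0041 0.0001] z-g [-0.0061  0.0037]
scene plate x 0.0027 61
```

Still level and the plate hasn't moved. Bring it back through the air and start the second stroke.

Call:
{"api": "step_arm", "payload": {
  "rows": [
    [[15,0,0],0],
    [[35,0,0],0],
    [[55,0,0],0],
    [[70,0,0],0],
    [[74,0,0],0],
    [[74,0,0],0],
    [[74,0,16],0],
    [[74,0,30],0],
    [[74,0,34],0],
    [[74,0,37],0],
    [[74,0,38.5],0],
    [[74,0,38.5],0]
  ]
}}

```text
clock: 11.85
eef_pos: [0.4961, 0.2668, 0.1528]
tool_rot: [0.124, 0.992, -0.0, 0.0]
ft_force: [-1.7, -1.2, 0.8]
grip_width: 0.0231
grasp_force: 59.8
```

Run:
```python
from h import *
go([.4945,.2673,.0995],-14.2)
```

```text
t 11.85 grasp [0.4962 0.2668 0.0988] yaw -14.22 tilt [ 0.001 -0.    -1.   ] q [ 0.49  0.47 -0.07  1.03 -0.    0.74]
shift [ 1.7  0.  -0.7] turn -0.02 F [-1.72 -1.21  0.82] w 0.0231 gf 59.8
```

Call:
{"api": "step_arm", "payload": {
  "rows": [
    [[-2,0,0],0],
    [[-8,0,0],0],
    [[-15,0,0],0],
    [[-22,0,0],0],
    [[-29,0,0],0],
    [[-36,0,0],0],
    [[-43,0,0],0],
    [[-50,0,0],0],
    [[-57,0,0],0],
    [[-64,0,0],0],
    [[-70,0,0],0],
    [[-73,0,0],0]
  ]
}}

```text
clock: 13.35
eef_pos: [0.5671, 0.2489, 0.1524]
tool_rot: [0.124, 0.992, 0.0, -0.0]
ft_force: [-2.6, 0.2, 1.8]
grip_width: 0.0232
grasp_force: 59.9
```

Call:
{"api": "step_arm", "payload": {
  "rows": [
    [[-1,0,-6],0],
    [[-1,0,-18],0],
    [[-1,0,-32],0],
    [[-1,0,-38],0],
    [[-1,0,-38],0]
  ]
}}

```text
clock: 13.98
eef_pos: [0.5682, 0.249, 0.1914]
tool_rot: [0.124, 0.992, 0.0, 0.001]
ft_force: [0.7, -1.0, -1.6]
grip_width: 0.0231
grasp_force: 59.3
```

```bash
python3 chk.py
```

```text
t 13.97 grasp [0.5683 0.249  0.1374] yaw -14.2 tilt [ 0.002  0.001 -1.   ] q [ 0.41  0.54  0.16  1.18 -0.    0.66]
shift [74.5 -0.3  2.3] turn 0.0 F [ 0.7  -0.97 -1.57] w 0.0231 gf 59.3
top 347 x [0.0318 0.1655] y [-0.0023 -0.0015] z-g [-0.0005  0.0022]
top plate x 0.0002 54
scene 216 x [0.036  0.1676] y [0.0006 0.0005] z-g [-0.002   0.0032]
scene plate x 0.0032 60
```

Call:
{"api": "step_arm", "payload": {
  "rows": [
    [[0,0,-12],0],
    [[-8,-35,-20],-2],
    [[-19,-85,-20],-4.5],
    [[-30,-135,-20],-7],
    [[-41,-185,-20],-9.5],
    [[-53,-235,-20],-12],
    [[-64,-285,-20],-14.5],
    [[-75,-335,-20],-17],
    [[-86,-385,-20],-20],
    [[-97,-435,-20],-22.5],
    [[-107,-480,-20],-25.5],
    [[-111,-495,-20],-25.5]
  ]
}}

```text
clock: 15.58
eef_pos: [0.5536, -0.2612, 0.2108]
tool_rot: [-0.097, 0.995, -0.0, 0.0]
ft_force: [-0.9, 0.8, -1.5]
grip_width: 0.0231
grasp_force: 59.4
```

Call:
{"api": "step_arm", "payload": {
  "rows": [
    [[0,0,0],0],
    [[0,0,0],0]
  ]
}}

```text
clock: 15.82
eef_pos: [0.554, -0.2569, 0.2104]
tool_rot: [-0.099, 0.995, 0.0, -0.0]
ft_force: [0.7, 0.5, -2.1]
grip_width: 0.0234
grasp_force: 59.4
```

Run:
```python
from h import *
go([.5542,-.2582,.0383],11.3)
```

```text
t 15.82 grasp [ 0.554  -0.2569  0.1564] yaw 11.38 tilt [-0.     0.001 -1.   ] q [-0.43  0.51  0.16  1.22  0.   -0.63]
shift [  0.   -1.4 118.1] turn 0.08 F [ 0.73  0.51 -2.1 ] w 0.0234 gf 59.4
```

Call:
{"api": "step_arm", "payload": {
  "rows": [
    [[0,-1,30],0],
    [[0,-1,65],0],
    [[0,-1,92],0],
    [[0,-1,106],0],
    [[0,-1,113],0],
    [[0,-1,116],0],
    [[0,-1,117.5],0],
    [[0,-1,117.5],0],
    [[0,-1,117.5],0]
  ]
}}

```text
clock: 16.95
eef_pos: [0.5544, -0.2595, 0.0935]
tool_rot: [-0.098, 0.995, -0.0, 0.0]
ft_force: [0.0, 0.0, -2.2]
grip_width: 0.0235
grasp_force: 59.4
```

Run:
```python
from h import *
go([.5542,-.2582,.0383],11.3)
```

```text
t 16.95 grasp [ 0.5544 -0.2595  0.0395] yaw 11.29 tilt [ 0.001 -0.    -1.   ] q [-0.44  0.62  0.01  0.96  0.   -0.63]
shift [-0.   1.3  1.2] turn -0.01 F [ 0.    0.01 -2.17] w 0.0235 gf 59.4
```

Call:
{"api": "step_arm", "payload": {
  "rows": [
    [[0,1,1],0],
    [[0,1,1.5],0],
    [[0,1,1.5],0]
  ]
}}

```text
clock: 17.32
eef_pos: [0.5542, -0.2585, 0.0922]
tool_rot: [-0.098, 0.995, -0.0, 0.0]
ft_force: [-1.8, -0.2, 5.0]
grip_width: 0.0228
grasp_force: 60.1
```

Call:
{"api": "step_arm", "payload": {
  "rows": [
    [[0,0,0],0],
    [[0,0,0],0],
    [[0,0,0],0],
    [[0,0,0],0],
    [[0,0,0],0],
    [[0,0,0],0],
    [[0,0,0],0],
    [[0,0,0],0]
  ],
  "claw": -1
}}

```text
clock: 18.32
eef_pos: [0.554, -0.2583, 0.0914]
tool_rot: [-0.098, 0.995, -0.0, 0.0]
ft_force: [0.0, -0.3, -0.3]
grip_width: 0.0852
grasp_force: 0.0
```

Call:
{"api": "step_arm", "payload": {
  "rows": [
    [[0,0,-10],0],
    [[0,0,-40],0],
    [[0,0,-90],0],
    [[0,0,-140],0],
    [[50,10,-170],0],
    [[100,10,-170],0],
    [[150,10,-170],0],
    [[200,10,-170],0],
    [[200,10,-170],0],
    [[200,10,-170],0]
  ]
}}

```text
clock: 19.58
eef_pos: [0.3565, -0.288, 0.2624]
tool_rot: [-0.098, 0.995, -0.001, 0.001]
ft_force: [0.5, 0.2, -0.5]
grip_width: 0.0856
grasp_force: 0.0
```

Run:
```python
from h import *
go([.5542,-.2582,.0383],11.3)
for c in ['top','scene']:
    rgb,d,W=cloud(c); cv2.imwrite(f'pics/{c}9.png',rgb[...,::-1])
    for t in ['flat_grip','round_grip','plate','petri']:
        for r in bot.trace(t,c)[:2]:
            q=W[r['pixels']]; q=q[~np.isnan(q[:,0])]
            (cc,s,a)=cv2.minAreaRect(q[:,:2].astype(np.float32)*1000)
            print(c,t,round(r['score'],2),np.round(r['uv']),np.round(np.median(q,0),3),np.round(cc),np.round(s),round(a,1))
```

```text
t 19.57 grasp [ 0.3566 -0.2881  0.2084] yaw 11.28 tilt [ 0.002 -0.001 -1.   ] q [-0.68  0.18 -0.18  1.21  0.   -0.88]
shift [-199.4   -9.   170.5] turn -0.02 F [ 0.51  0.16 -0.46] w 0.0856 gf 0.0
top flat_grip 0.9 [433. 296.] [ 0.267 -0.605  0.02 ] [ 283. -496.] [364.  30.] 80.3
top flat_grip 0.85 [312. 194.] [ 0.58  -0.252  0.044] [ 598. -251.] [242.  25.] 10.0
top round_grip 0.84 [280. 213.] [ 0.512 -0.164  0.046] [ 546. -162.] [176.  29.] 9.1
top plate 0.73 [144. 174.] [0.632 0.226 0.098] [635. 229.] [67. 12.] 75.4
top petri 0.97 [233. 127.] [ 0.801 -0.013  0.007] [798. -13.] [83. 81.] 43.3
scene flat_grip 0.85 [239. 243.] [ 0.598 -0.248  0.042] [ 600. -246.] [246.  30.] 10.0
scene flat_grip 0.68 [359. 194.] [0.352 0.174 0.011] [361. 192.] [247.  54.] 40.4
scene round_grip 0.55 [267. 218.] [ 0.521 -0.165  0.047] [ 514. -165.] [107.  22.] 12.5
scene plate 0.73 [398. 230.] [0.64  0.232 0.093] [586. 244.] [ 70. 125.] 76.5
scene petri 0.71 [324. 295.] [ 0.792 -0.008  0.008] [791.  -9.] [ 91. 102.] 74.1
```

View pics/scene9.png

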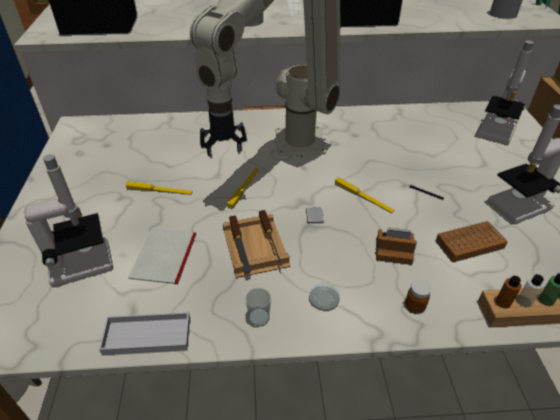

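The flat file is back on the rest (240,243). The round file (268,222), dish (324,296) and plate (398,232) haven't moved, and the gripper is clear of everything.

```bash
python3 -c "
from workcell import bot
print(bot.job_done())"
```

```text
the job is handed in; nothing more can be done
None
```

I filed the plate edge with two forward strokes and laid the flat file back on its rest; the last pictures show the plate, round file and dish unmoved, and the job is handed in (no verdict was returned).

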